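Lift the hot furnace lid with the lid lifter and set it on the cooling stand

TASK

The lid of the small round bench furnace is hot: take the lid lifter from its rack, hook it under the middle of the lid's loop, and carry the lid, kept level, to the cooling stand, where its plug must sit fully home in the white ring. Never touch the lid with the gripper, and feel your way gently, because neither the lifter's hook length nor the stand's height is known exactly: do not press or bump the lid hard. Then take the lifter out of the loop and hang it upright in its rack again, leaving the other things on the bench undisturbed.

Things in the scene. Friction and masses are not known exactly. Their poses are not given: they have to be found in the camera images.
- furnace: fixed round grey bench furnace, 150 mm diameter, white panel on its front (-x) reaching 100 mm from its axis. Origin: centre of its underside on the worktop; z up. The top of its white collar, on which the lid rests, is 70 mm above the origin; the collar's bore is 70 mm wide and 20 mm deep.
- lid: loose dark steel disc, 96 mm diameter, 12 mm thick, 0.25 to 0.4 kg, with a white tapered plug below (66 mm diameter at the top, 58 mm at its lower end, 14 mm deep) and a rigid steel loop above. Origin: centre of the disc's underside (the face that rests on collar or ring); z up. Top of the disc at z = 12 mm.
- stand: fixed cooling stand: dark base plate 130 x 110 mm, column with a clamp screw at the front (-x), on it a round platform with a white ring, 104 mm outside, bore 70 mm, 18 mm high, into which the lid's plug fits with 2 mm play all round. Origin: centre of the base plate's underside; the ring is centred on its z axis.
- rack: fixed rack for the lifter: base plate, a post at its +x side, and a fork of two arms pointing to -x, open at the front (-x). Origin: underside, straight below the middle of the resting place; z up.
- lifter: loose lid lifter, hanging upright in the rack with its axes along the rack's; 0.18 kg. Origin: centre of the underside of its 36 x 36 x 5 mm flange, which rests on the fork's arms. Below the flange a 14 mm sleeve and an 8 mm telescoping shank cranked towards -x, with a hook at its end, 16 mm wide along y, open upward, pointing to +x.
- cream_bottle: loose cream-coloured plastic bottle with a small nozzle on its cap, 69 mm diameter, 170 mm high, origin at its underside; leave alone
- small_flask: loose clear conical flask, 65 mm diameter, 112 mm high, origin at its underside; leave alone
- maroon_jar: loose dark red jar, 56 mm diameter, 74 mm high, origin at its underside; leave alone
- upturned_beaker: loose clear small beaker standing upside down, 46 mm diameter, 52 mm high, origin at its underside; leave alone
- lid_bar (a point): middle of the loop's level bar, 38 mm above the lid's origin; lid's axes. The bar is round, 8 mm thick, and runs along y; 22 mm free height between disc and bar, posts at y = -24 and +24 mm (40 mm free between them). The hook goes under it along the lid's +x or -x. The lid hangs level only with the bar's middle (within 6 mm) on the hook.
- stand_axis (a point): point on the stand's axis 66 mm above its origin: the lowest height at which the top of the white ring (on which the lid's disc comes to rest) can be. It really stands 0 to 25 mm above this point: the column's setting is not reported and must be seen or felt. It does not sink under less than 60 N.
- rack_seat (a point): middle of the resting place, level with the top of the arms, 150 mm above the rack's origin; rack's axes. The slot between the arms is 20 mm wide (y = -10 to +10 mm) and runs from x = -27 to +42 mm. Rims 4 mm high round the resting place leave the lifter's 36 mm flange 2 to 3 mm of play all round.
- lifter_grip (a point): the place to grip the lifter from above: centre of its red 20 x 20 mm square handle, 55 mm above the lifter's origin; the handle reaches from 5 to 89 mm above the origin. In x the hook reaches from -21 to +17 mm; shank's front face at x = -13 mm, back of the hook's upturned lip at x = +12 mm; a bar lies in the shallow valley at x = 0, under the handle.
- lifter_sleeve (a point): lower end of the sleeve, 24 mm below the lifter's origin. The hook's lowest point is anywhere from 85 to 119 mm below the lifter's origin; the setting is not reported, must be seen or felt, and does not slip under 60 N. From that lowest point the valley floor is about 5 mm up and the top of the lip about 16 mm up. 20 mm or more are free under the hanging hook.

How it is judged (in metres and radians):
On the way, in this order (a step that is already met when the one before it is completed fails the run):
1. the lid hangs clear of the furnace on the lifter, level (z of lid in the frame of furnace above 0.09 m and contact force between lid and lifter above 1 N and contact force between lid and furnace below 0.1 N and angle between lid's own z axis and vertical below 0.2 rad), for 0.3 s.
2. the lid rests in the ring of the cooling stand, the lifter off it (horizontal distance between lid and stand below 0.0035 m and angle between lid's own z axis and vertical below 0.04 rad and contact force between lid and stand above 1 N and contact force between lid and lifter below 0.1 N), for 0.2 s.
At the end, for the whole second after the job is handed in: The lid rests in the cooling stand's ring, within 3.5 mm of its centre and tilted less than 0.04 rad, with nothing else bearing on it; the lifter hangs at rest in its rack: flange on the arms (height within 4 mm), within 8 mm of the centre, tilted less than 0.08 rad (all of step 2 and linear speed of each of lid, lifter below 0.02 m/s and horizontal distance between lifter and rack below 0.008 m and angle between lifter's own z axis and vertical below 0.08 rad and z of lifter in the frame of rack between 0.146 and 0.154 m); the robot touches nothing.
It fails at once if the gripper or arm touched the hot lid (contact force between any of the fingers, the arm and lid above 0.5 N).
It fails at once if the lid was tipped more than 0.25 rad (angle between lid's own z axis and vertical above 0.25 rad).
It fails at once if the lifter pressed or pulled on the lid with more than 25 N (contact force between lifter and lid above 25 N).
It fails at once if the lid was jammed or banged against furnace or stand (over 25 N) (contact force between lid and furnace above 25 N or contact force between lid and stand above 25 N).
It fails at once if a bystander was moved more than 20 mm (distance of any of cream_bottle, small_flask, maroon_jar, upturned_beaker from where it was at the start of the episode above 0.02 m).
It also fails if it takes over 72 s, if anything falls off the work surface, if the arm or the gripper's body presses on something with over 40 N, if the wrist force passes 120 N, or if a joint passes its speed limit or range.

ROBOT

A 6-joint arm with a two-finger parallel gripper is mounted at the origin on a cart in front of the work surface, level with it; the furniture and walls round the work are solid. World frame = base frame: x ahead of the robot, y to its left, z up, the work surface at z = 0. Lengths are in m, angles in degrees, forces in N, time in s.
With the tool pointing down it reaches from about 0.35 to 1 m from the base axis. Payload 7.1 kg.
Tool frame: the origin (TCP) lies on the mounting face of the last link; the fingertips stand 173 mm ahead of it and the grasp point (between the pads) lies 155 mm ahead of it; z points along the fingers, y is the line along which they close (so a half turn about z gives the same grasp; the last joint's range is limited). The gripper opens to 85 mm and grips with 20 to 120 N. Pads are 22 mm wide; open, the fingers measure 114 mm over their backs; the gripper's body (76 mm by 85 mm) begins 54 mm behind the grasp point. The pads swing forward as they close: fully open they stand 13 mm farther back than shut.
Start: joints at [-70.302, 24.242, 93.386, -0, 62.372, -1.089], TCP at [0.222, -0.584, 0.405] pointing down, gripper open.
Joint ranges: [-172.04, 172.04], [-51.8, 120.97], [4.93, 147.93], [-75.15, 255.16], [6.16, 154.13], [-145.62, 145.62]. Speed limits (degrees/s): [136.94, 136.94, 172.46, 180, 180, 180].

INTERFACE

Orientations are given as [roll, pitch, yaw] about the fixed x, y, z axes, in that order (R = Rz(yaw) Ry(pitch) Rx(roll)).
In Python, from cell import env gives the robot as it stands. The module is installed in compiled form; this text tells all that it offers.
- The arm moves only by the tool jog_arm, never from a script. Its argument "rows" is a list of rows, each a list of 7 numbers: the shift along the tool's x, y, z in m, then the turn, a rotation vector about the tool's x, y, z in degrees, then the closure, from 0 (fully open) to 1 (shut). A call has 1 to 8 rows; each row is the pose to reach, as a shift and turn from the pose commanded when the call began, along the tool's axes at that moment; what a row does not reach only later rows make up. A row lasts 1/12 s, in which the tool goes at most 41.7 mm and 7.16 degrees, less where a joint would pass 70% of its speed; a pose out of reach is approached as far as the arm can. A call with a gripper value outside its range is refused whole. The fingers move at their own pace and stop on an object; "force" is the grip in N (left out, the last holds). Time passes only in rows, so rows that repeat a pose let the fingers close. It gives the time, the measured TCP pose, the force, the opening and the grip force at its end, in the units of the state.
- env.get_state(): the state, without advancing time (a new reading comes with each control period).
- env.capture(name): name is "scene" or "top" or "wrist"; returns the picture (480x640x3 uint8, red, green, blue); there is no depth.
- env.camera_params(name): a dict with "fx", "fy", "cx", "cy" (pixels), "R" (3x3) and "t" (3): a world point X has camera coordinates R X + t. Camera axes: x right, y down, z forward; pixel columns grow to the right and rows downward; lengths in m; the calibration is good to about 2 mm. A picture is of the moment at which its call begins: read the wrist's pose just before it. camera_params takes no time and is no camera call; for the wrist camera it gives the pose at the moment of the call.
- env.sign_off(): hands the job in; it is judged then, once.
The state is a dict: "time_s": time; "joint_positions": joint angles; "qd": joint speeds; "effort": joint torques, N m; "ee_pos": TCP position; "orientation": TCP orientation; "wrist_force": force on the tool from outside, world axes, zero at the start; "moment": the same for the moment, N m; "gripper_width": finger opening in m; "finger_force": force on a finger pad.
Only numpy, scipy, OpenCV 4.12 (cv2) and the standard library are available. Lean on these libraries where they do the work, as an engineer would, in place of code of your own. Each camera call takes 0.05 s, during which the arm holds its last target. There are 200 camera calls.

## Working session

There is one attempt and no reset: what is moved stays moved. The work goes in short steps, Python scripts to look and compute and a tool call to move; the robot and the scene stay as the last step left them, time stands still between calls to the robot, and variables do not carry over. Pictures are saved under pics/ and viewed, at most 10 in all, crops included, and the job is handed in when it is done.

Besides the shell and the picture viewer there is one more tool, called after "Emit:" by a JSON object that holds its "method" and its "body". jog_arm: Moves the arm, as the interface text tells. Its arguments: {"type":"object","properties":{"rows":{"type":"array","items":{"type":"array","items":{"type":"number"}}},"force":{"type":"number"}},"required":["rows"]}

```bash
mkdir -p pics; python3 - <<'E'
from cell import env
import cv2,json
s=env.get_state();print(s)
for n in ["scene","top","wrist"]:
    im=env.capture(n);cv2.imwrite(f"pics/{n}0.png",im[:,:,::-1])
    p=env.camera_params(n);print(n,{k:(v.tolist() if hasattr(v,'tolist') else v) for k,v in p.items()})
E
```

```text
{'time_s': 0.0, 'joint_positions': array([-7.03003161e+01,  2.42857075e+01,  9.34348400e+01,  1.78990369e-04,
        6.23719736e+01, -1.08962254e+00]), 'qd': array([-0.09788628, -0.05763205,  0.01502275, -0.04065651, -0.01766065,
        0.07503758]), 'effort': array([ 3.63089093e-03, -5.57378054e+01, -2.81737930e+01,  1.76890148e-05,
        7.27069550e-03, -4.09414565e-05]), 'ee_pos': array([ 0.22174569, -0.58401928,  0.4039082 ]), 'orientation': array([-1.79907499e+02, -1.91783289e-03,  2.07892218e+01]), 'wrist_force': array([-0.74534856, -0.26284131, -0.08818966]), 'moment': array([ 0.01889862, -0.02435648, -0.01465793]), 'finger_force': 0.0, 'gripper_width': 0.08522571638688421}
scene {'fx': 538.2868595340175, 'fy': 538.2868595340175, 'cx': 314.2496424338162, 'cy': 240.5936334022084, 'R': [[-0.7000164499400268, -0.7141201734591526, -0.00305739628314377], [-0.5339700418997639, 0.5262574788092164, -0.6617620874233667], [0.47418663431915337, -0.4616117891215924, -0.749707671013867]], 't': [0.44620399939151617, 0.41978518953326843, 0.9677652395595769]}
top {'fx': 552.3352701385968, 'fy': 552.3352701385968, 'cx': 319.0806326178818, 'cy': 236.6770846036242, 'R': [[0.0056470084615524874, -0.999977229143224, -0.0036949276684521896], [-0.9902453350334272, -0.005077549486676006, -0.1392422167869547], [0.13922028494429278, 0.00444518686337199, -0.9902514592636454]], 't': [0.016809754115518542, 0.648303487722458, 1.5149983110677343]}
wrist {'fx': 345.10002180577646, 'fy': 345.10002180577646, 'cx': 318.34425418565405, 'cy': 232.64097261532854, 'R': [[0.35558720794466603, -0.9346428844526696, -0.0006450489212083868], [-0.8887997301784409, -0.33835939879134636, 0.3091083254852411], [-0.2891241553050314, -0.10934164710462596, -0.9510266174127832]], 't': [-0.6242927346002582, -0.03977322834294982, 0.37955419916089883]}
```

View pics/scene0.png

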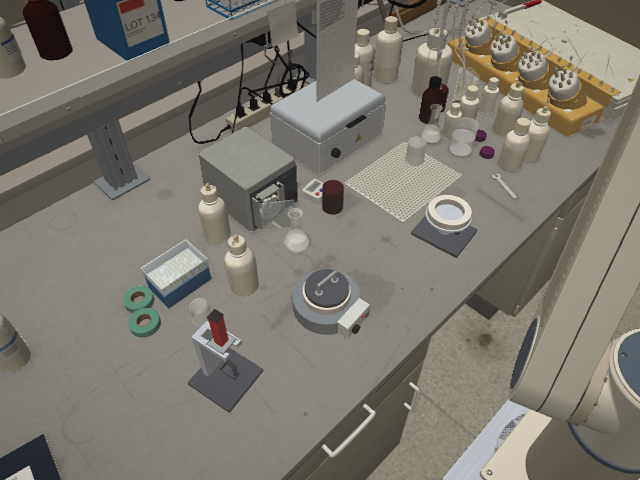

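View pics/top0.png

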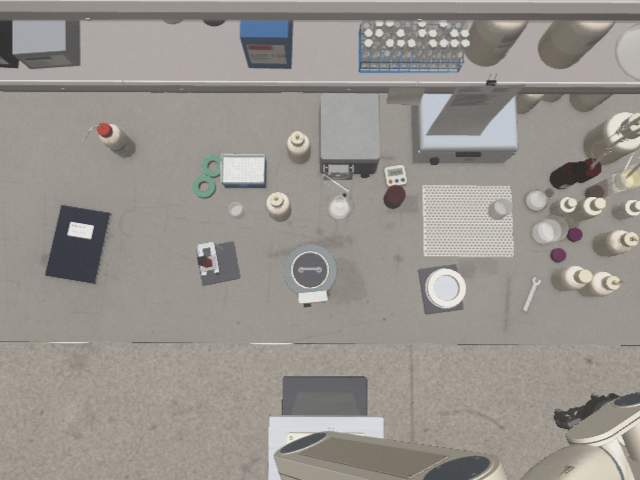

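```bash
cat > h.py <<'E'
import cv2,numpy as np
from cell import env
def crops(out,items,w=88,h=100,k=3):
    rows=[]
    for n,u,v in items:
        im=cv2.imread(n);u0,v0=u-w//2,v-h//2
        c=cv2.resize(im[v0:v0+h,u0:u0+w],None,fx=k,fy=k,interpolation=cv2.INTER_CUBIC)
        for t in range(0,w,10): 
            if (u0+t)%1==0: cv2.putText(c,str(u0+t) if t%20==0 else '',(t*k,8),0,.3,(0,255,255),1); cv2.line(c,(t*k,9),(t*k,13),(0,255,255),1)
        for t in range(10,h,10): cv2.putText(c,str(v0+t),(0,t*k+3),0,.3,(0,255,255),1); cv2.line(c,(22,t*k),(26,t*k),(0,255,255),1)
        rows.append(c)
    m=len(rows)//2
    im=np.vstack([np.hstack(rows[:m]),np.hstack(rows[m:])]) if len(rows)>3 else np.hstack(rows)
    cv2.imwrite(out,im)
def ray(p,u,v):
    R=np.array(p['R']);t=np.array(p['t']);d=R.T@np.array([(u-p['cx'])/p['fx'],(v-p['cy'])/p['fy'],1]);return -R.T@t,d
def atz(p,u,v,z):
    c,d=ray(p,u,v);return c+d*(z-c[2])/d[2]
def proj(p,X):
    q=np.array(p['R'])@np.array(X)+p['t'];return [p['fx']*q[0]/q[2]+p['cx'],p['fy']*q[1]/q[2]+p['cy']]
def tri(p1,a,p2,b):
    c1,d1=ray(p1,*a);c2,d2=ray(p2,*b)
    s=np.linalg.lstsq(np.array([d1,-d2]).T,c2-c1,rcond=None)[0]
    return (c1+s[0]*d1+c2+s[1]*d2)/2, np.linalg.norm(c1+s[0]*d1-c2-s[1]*d2)
E
python3 -c "
from h import *
t,s='pics/top0.png','pics/scene0.png'
crops('pics/c1.png',[(t,215,262),(t,310,272),(t,442,289),(s,227,360),(s,330,300),(s,447,222)])"
```

```text
(no output)
```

View pics/c1.png

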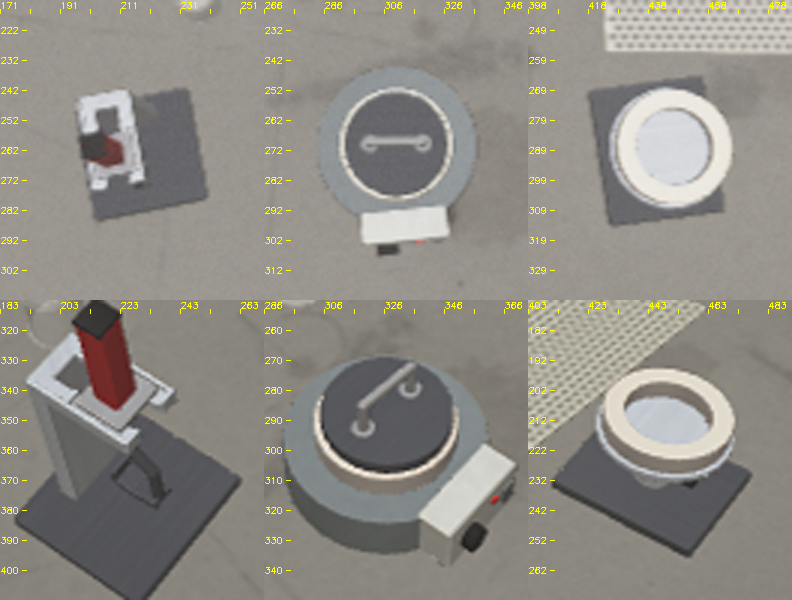

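```bash
python3 - <<'E'
from h import *
np.set_printoptions(precision=4,suppress=True)
T,S=env.camera_params('top'),env.camera_params('scene')
print('handle',tri(T,(202.3,260.7),S,(215.3,316)))
print('handle@239',atz(T,202.3,260.7,.239),atz(S,215.3,316,.239))
a=[atz(T,*q,.012) for q in [(234,241.7),(240,277.7),(203.7,285.3)]];print('rackbase',a)
a=[atz(T,*q,.150) for q in [(203.7,274),(216.7,272.3)]];print('tips',a)
a=[atz(T,*q,.108) for q in [(301,270.3),(319.3,269.7)]];print('bar',a,sum(a)/2, atz(S,327,279,.108))
print('ring',tri(T,(446.7,288),S,(450.2,209.7)))
a=[atz(T,*q,.01) for q in [(398+61/3,239+90/3),(398+174/3,239+77/3),(398+195/3,239+210/3),(398+83/3,239+225/3)]];print('standbase',a,sum(a)/4)
for z in (.066,.078,.091):print(z,atz(T,446.7,288,z),atz(S,450.2,209.7,z))
# furnace: disc centre
print('disc top', atz(T,266+(396-264)/3,222+144/3,.082), atz(S,286+(389-264)/3,250+(415-300)/3,.082))
print('panel',[atz(T,*q,.06) for q in [(266+98/3,222+242/3),(266+184/3,222+235/3)]])
E
```

```text
handle (array([0.5613, 0.3084, 0.2323]), np.float64(0.002069809889932813))
handle@239 [0.5599 0.3061 0.239 ] [0.5579 0.3111 0.239 ]
rackbase [array([0.637 , 0.2657, 0.012 ]), array([0.5334, 0.2458, 0.012 ]), array([0.5111, 0.3488, 0.012 ])]
tips [array([0.5335, 0.3205, 0.15  ]), array([0.5382, 0.2867, 0.15  ])]
bar [array([0.5479, 0.0681, 0.108 ]), array([0.5498, 0.0189, 0.108 ])] [0.5488 0.0435 0.108 ] [0.5496 0.0483 0.108 ]
ring (array([ 0.5038, -0.3285,  0.0792]), np.float64(0.0003548631950326093))
standbase [array([ 0.5611, -0.2644,  0.01  ]), array([ 0.5742, -0.3725,  0.01  ]), array([ 0.4482, -0.3887,  0.01  ]), array([ 0.4336, -0.2826,  0.01  ])] [ 0.5043 -0.327   0.01  ]
0.066 [ 0.5046 -0.3314  0.066 ] [ 0.5098 -0.3411  0.066 ]
0.078 [ 0.504  -0.3287  0.078 ] [ 0.5043 -0.3298  0.078 ]
0.091 [ 0.5034 -0.3258  0.091 ] [ 0.4983 -0.3175  0.091 ]
disc top [0.5509 0.0445 0.082 ] [0.5448 0.0506 0.082 ]
panel [array([0.4624, 0.0754, 0.06  ]), array([ 0.4693, -0.0035,  0.06  ])]
```

Emit:
{"method": "jog_arm", "body": {"rows": [[0.633,-0.714,-0.06,0,0,-80.7,0],[0.633,-0.714,-0.06,0,0,-80.7,0],[0.633,-0.714,-0.06,0,0,-80.7,0],[0.633,-0.714,-0.06,0,0,-80.7,0],[0.633,-0.714,-0.06,0,0,-80.7,0],[0.633,-0.714,-0.06,0,0,-80.7,0],[0.633,-0.714,-0.06,0,0,-80.7,0],[0.633,-0.714,-0.06,0,0,-80.7,0]], "force": 60}}

```text
time_s: 0.82
ee_pos: [0.3399, -0.2713, 0.4257]
orientation: [180.0, -0.0, 78.4]
wrist_force: [1.5, 0.1, -0.4]
gripper_width: 0.0853
finger_force: 0.0
```

```bash
cat >> h.py <<'E'
from scipy.spatial.transform import Rotation as Ro
def tgt(p,yaw):
    s=env.get_state();R=Ro.from_euler('xyz',s['orientation'],degrees=True);G=Ro.from_euler('xyz',[180,0,yaw],degrees=True)
    print('t',round(s['time_s'],2),'pos',np.round(s['ee_pos'],4),np.round(s['orientation'],2),'F',np.round(s['wrist_force'],1),'w',round(s['gripper_width'],4),s['finger_force'])
    print('row',np.round(R.inv().apply(np.array(p)-s['ee_pos']),4).tolist(),np.round((R.inv()*G).as_rotvec(degrees=True),2).tolist())
E
python3 -c "
from h import *
tgt([.560,.308,.463],101.5)"
```

```text
t 0.82 pos [ 0.3399 -0.2713  0.4257] [180.   -0.   78.4] F [ 1.5  0.1 -0.4] w 0.0853 0.0
row [0.6118, 0.0992, -0.0372] [0.0, -0.0, -23.1]
```

Emit:
{"method": "jog_arm", "body": {"rows": [[0.611,0.099,-0.037,0,0,-23.1,0],[0.611,0.099,-0.037,0,0,-23.1,0],[0.611,0.099,-0.037,0,0,-23.1,0],[0.611,0.099,-0.037,0,0,-23.1,0],[0.611,0.099,-0.037,0,0,-23.1,0],[0.611,0.099,-0.037,0,0,-23.1,0],[0.611,0.099,-0.037,0,0,-23.1,0],[0.611,0.099,-0.037,0,0,-23.1,0]]}}

```text
time_s: 1.48
ee_pos: [0.4598, 0.0393, 0.4457]
orientation: [180.0, 0.0, 101.2]
wrist_force: [2.1, -0.7, 0.3]
gripper_width: 0.0854
finger_force: 0.0
```

```bash
python3 -c "
from h import *
tgt([.560,.308,.463],101.5)"
```

```text
t 1.48 pos [0.4598 0.0393 0.4457] [1.7999e+02 1.0000e-02 1.0120e+02] F [ 2.1 -0.7  0.3] w 0.0854 0.0
row [0.2441, 0.1505, -0.0173] [0.01, 0.01, -0.3]
```

Emit:
{"method": "jog_arm", "body": {"rows": [[0.244,0.15,-0.017,0,0,-0.3,0],[0.244,0.15,-0.017,0,0,-0.3,0],[0.244,0.15,-0.017,0,0,-0.3,0],[0.244,0.15,-0.017,0,0,-0.3,0],[0.244,0.15,-0.017,0,0,-0.3,0],[0.244,0.15,-0.017,0,0,-0.3,0],[0.244,0.15,-0.017,0,0,-0.3,0],[0.244,0.15,-0.017,0,0,-0.3,0]]}}

```text
time_s: 2.15
ee_pos: [0.5609, 0.3111, 0.4625]
orientation: [179.9, -0.1, 101.7]
wrist_force: [-0.4, -0.8, -0.3]
gripper_width: 0.0854
finger_force: 0.0
```

```bash
python3 - <<'E'
from h import *
import pickle
tgt([.560,.308,.463],101.5)
p=env.camera_params('wrist');im=env.capture('wrist');cv2.imwrite('pics/w1.png',im[:,:,::-1]);pickle.dump(p,open('w1.pkl','wb'))
for X in [[.56,.308,.239],[.56,.308,.155],[.56,.308,.15]]:print(proj(p,X))
E
```

```text
t 2.15 pos [0.5609 0.3111 0.4625] [ 1.7985e+02 -1.3000e-01  1.0169e+02] F [-0.4 -0.8 -0.3] w 0.0854 0.0
row [-0.0028, -0.0015, -0.0005] [0.15, -0.13, 0.19]
[np.float64(313.8951066770327), np.float64(264.77000974123314)]
[np.float64(314.84274067119594), np.float64(224.93785000233055)]
[np.float64(314.882852903272), np.float64(223.25180154334515)]
```

View pics/w1.png

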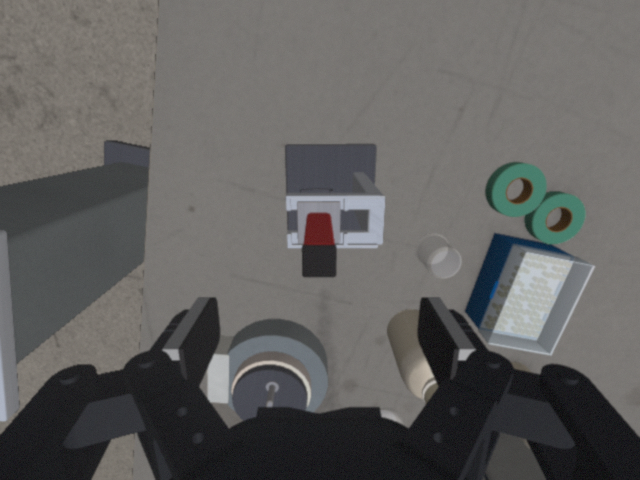

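```bash
python3 - <<'E'
from h import *
import pickle
p=pickle.load(open('w1.pkl','rb'))
a=atz(p,319,262,.239);print(a,atz(p,319.5,223,.155))
# flange edges
print(atz(p,298,223,.155),atz(p,341,223,.155), atz(p,287,196,.15),atz(p,384,196,.15),atz(p,288,247,.15))
tgt([a[0],a[1],.463],101.7)
E
```

```text
[0.5626512  0.31039386 0.239     ] [0.56346652 0.31043947 0.155     ]
[0.54590622 0.3068071  0.155     ] [0.5810333  0.31407318 0.155     ] [0.53267287 0.32636136 0.15      ] [0.61139046 0.34266347 0.15      ] [0.54144411 0.28222153 0.15      ]
t 2.2 pos [0.56   0.3086 0.4619] [ 1.7999e+02 -2.0000e-02  1.0168e+02] F [-0.3  0.4 -0.6] w 0.0854 0.0
row [0.0012, 0.003, -0.0011] [0.01, -0.02, -0.02]
```

Emit:
{"method": "jog_arm", "body": {"rows": [[0.001,0.003,0.02,0,0,0,0],[0.001,0.003,0.05,0,0,0,0],[0.001,0.003,0.08,0,0,0,0],[0.001,0.003,0.101,0,0,0,0],[0.001,0.003,0.101,0,0,0,0],[0.001,0.003,0.101,0,0,0,0.5],[0.001,0.003,0.101,0,0,0,1],[0.001,0.003,0.101,0,0,0,1]], "force": 80}}

```text
time_s: 2.87
ee_pos: [0.5629, 0.3071, 0.3636]
orientation: [179.8, -0.0, 101.5]
wrist_force: [0.5, 0.3, -0.3]
gripper_width: 0.0516
finger_force: 0.0
```

Emit:
{"method": "jog_arm", "body": {"rows": [[0,0,0,0,0,0,1],[0,0,0,0,0,0,1],[0,0,0,0,0,0,1],[0,0,0,0,0,0,1],[0,0,0,0,0,0,1],[0,0,0,0,0,0,1]], "force": 80}}

```text
time_s: 3.37
ee_pos: [0.5625, 0.3074, 0.363]
orientation: [179.9, -0.0, 101.5]
wrist_force: [-1.1, -1.4, 7.1]
gripper_width: 0.019
finger_force: 78.9
```

```bash
python3 -c "
from h import *
tgt([.563,.310,.36],101.7)"
```

```text
t 3.37 pos [0.5625 0.3074 0.363 ] [ 1.7990e+02 -3.0000e-02  1.0149e+02] F [-1.1 -1.4  7.1] w 0.019 78.90475988388062
row [0.0025, 0.001, 0.003] [0.1, -0.03, -0.21]
```

Emit:
{"method": "jog_arm", "body": {"rows": [[0,0,-0.01,0,0,0,1],[0,0,-0.02,0,0,0,1],[0,0,-0.02,0,0,0,1],[0,-0.025,-0.02,0,0,0,1],[0,-0.055,-0.02,0,0,0,1],[0,-0.09,-0.02,0,0,0,1],[0,-0.09,-0.06,0,0,0,1],[0,-0.09,-0.1,0,0,0,1]]}}

```text
time_s: 4.03
ee_pos: [0.4704, 0.2878, 0.4586]
orientation: [-179.4, 0.2, 101.5]
wrist_force: [2.7, 1.3, -1.7]
gripper_width: 0.019
finger_force: 79.3
```

```bash
python3 -c "
from h import *
tgt([.489,.045,.463],92)"
```

```text
t 4.03 pos [0.4704 0.2878 0.4586] [-179.39    0.2   101.54] F [ 2.7  1.3 -1.7] w 0.019 79.34621572494507
row [-0.2416, -0.0304, -0.0032] [-0.59, 0.25, 9.53]
```

Emit:
{"method": "jog_arm", "body": {"rows": [[-0.24,-0.03,-0.003,0,0,9.5,1],[-0.24,-0.03,-0.003,0,0,9.5,1],[-0.24,-0.03,-0.003,0,0,9.5,1],[-0.24,-0.03,-0.003,0,0,9.5,1],[-0.24,-0.03,-0.003,0,0,9.5,1],[-0.24,-0.03,-0.003,0,0,9.5,1],[-0.24,-0.03,-0.003,0,0,9.5,1],[-0.24,-0.03,-0.003,0,0,9.5,1]]}}

```text
time_s: 4.7
ee_pos: [0.4924, 0.0464, 0.4649]
orientation: [180.0, -0.0, 91.8]
wrist_force: [0.3, -0.5, -1.0]
gripper_width: 0.0191
finger_force: 79.3
```

```bash
python3 - <<'E'
from h import *
import pickle
tgt([.489,.045,.463],92)
P={}
for n in ['wrist','scene','top']:
    P[n]=env.camera_params(n);im=env.capture(n);cv2.imwrite(f'pics/{n}2.png',im[:,:,::-1])
pickle.dump(P,open('w2.pkl','wb'))
s=env.get_state();e=s['ee_pos']
print({n:np.round([proj(P[n],[e[0],e[1],e[2]-.213-h]) for h in (0,.102)]).tolist() for n in P})
print({n:np.round(proj(P[n],[.549,.045,.108])) for n in P})
E
```

```text
t 4.7 pos [0.4924 0.0464 0.4649] [ 1.7996e+02 -1.0000e-02  9.1770e+01] F [ 0.3 -0.5 -1. ] w 0.0191 79.28712129592896
row [-0.0013, -0.0035, 0.0019] [0.04, -0.01, -0.23]
{'wrist': [[317.0, 263.0], [317.0, 216.0]], 'scene': [[350.0, 249.0], [348.0, 283.0]], 'top': [[307.0, 289.0], [308.0, 290.0]]}
{'wrist': array([376., 210.]), 'scene': array([328., 278.]), 'top': array([310., 270.])}
```

```bash
python3 -c "
from h import *
crops('pics/c2.png',[('pics/wrist2.png',360,225),('pics/scene2.png',345,260)],130,190,3)"
```

```text
(no output)
```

View pics/c2.png

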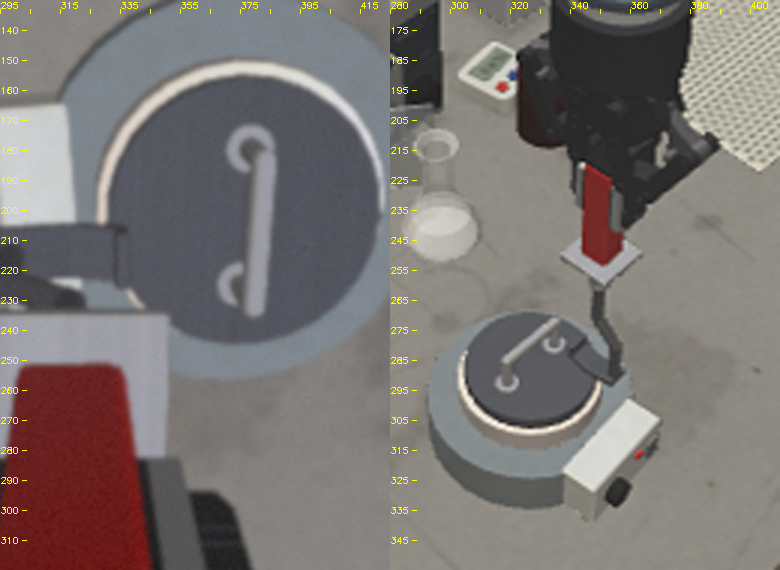

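```bash
python3 - <<'E'
from h import *
import pickle
np.set_printoptions(precision=4,suppress=True)
P=pickle.load(open('w2.pkl','rb'));W,S=P['wrist'],P['scene']
a,b=atz(W,295+264/3,130+152/3,.108),atz(W,295+255/3,130+312/3,.108)
print('bar',a,b,(a+b)/2,np.degrees(np.arctan2(-(a-b)[0],(a-b)[1])))
print('disc',atz(W,376.7,200,.082), 'collar', )
yaw=np.radians(1.8);o=np.array([.4924,.0464])
for h in (.085,.095,.105,.115,.119):
    z=.4649-.213-h
    w=lambda x,y,zz:[o[0]+x*np.cos(yaw)-y*np.sin(yaw),o[1]+x*np.sin(yaw)+y*np.cos(yaw),zz]
    print(h,'lip',np.round([proj(W,w(.017,y,z+.016)) for y in(-.008,.008)],1).tolist(),'back bottom',np.round([proj(S,w(-.021,y,z)) for y in(-.008,.008)],1).tolist(),'lip scene',np.round([proj(S,w(.017,y,z+.016)) for y in(-.008,.008)],1).tolist())
E
```

```text
bar [0.5537 0.0738 0.108 ] [0.5555 0.0207 0.108 ] [0.5546 0.0472 0.108 ] 1.9204755897974681
disc [0.554  0.0493 0.082 ] collar
0.085 lip [[339.3, 240.2], [339.7, 220.2]] back bottom [[359.7, 280.3], [354.3, 285.1]] lip scene [[345.4, 264.6], [340.0, 269.3]]
0.095 lip [[338.6, 236.1], [338.9, 216.7]] back bottom [[359.4, 283.4], [354.0, 288.1]] lip scene [[345.2, 267.8], [339.8, 272.5]]
0.105 lip [[337.9, 232.2], [338.2, 213.4]] back bottom [[359.1, 286.4], [353.8, 291.2]] lip scene [[345.0, 271.0], [339.6, 275.6]]
0.115 lip [[337.2, 228.6], [337.6, 210.4]] back bottom [[358.8, 289.4], [353.5, 294.2]] lip scene [[344.8, 274.1], [339.5, 278.7]]
0.119 lip [[337.0, 227.2], [337.3, 209.2]] back bottom [[358.7, 290.6], [353.4, 295.4]] lip scene [[344.7, 275.3], [339.4, 279.9]]
```

Emit:
{"method": "jog_arm", "body": {"rows": [[-0.002,0.01,0.01,0,0,-0.1,1],[-0.002,0.025,0.025,0,0,-0.1,1],[-0.002,0.034,0.037,0,0,-0.1,1],[-0.002,0.034,0.044,0,0,-0.1,1],[-0.002,0.034,0.047,0,0,-0.1,1],[-0.002,0.034,0.047,0,0,-0.1,1]]}}

```text
time_s: 5.35
ee_pos: [0.5258, 0.0481, 0.4167]
orientation: [-179.9, 0.0, 92.2]
wrist_force: [-0.4, -0.6, -2.2]
gripper_width: 0.0191
finger_force: 79.3
```

```bash
cat > look.py <<'E'
from h import *
import pickle,sys
k=sys.argv[1]
P={}
for n in ['wrist','scene']:
    P[n]=env.camera_params(n);im=env.capture(n);cv2.imwrite(f'pics/{n}{k}.png',im[:,:,::-1])
pickle.dump(P,open(f'w{k}.pkl','wb'))
E
python3 -c "
from h import *
tgt([.527,.0455,.418],91.9)"; python3 look.py 3; python3 -c "
from h import *
crops('pics/c3.png',[('pics/wrist3.png',345,200),('pics/scene3.png',335,265)],130,190,3)"
```

```text
t 5.35 pos [0.5258 0.0481 0.4167] [-179.86    0.     92.16] F [-0.4 -0.6 -2.2] w 0.0191 79.32716131210327
row [-0.0026, 0.0011, -0.0013] [-0.14, 0.0, 0.26]
```

View pics/c3.png

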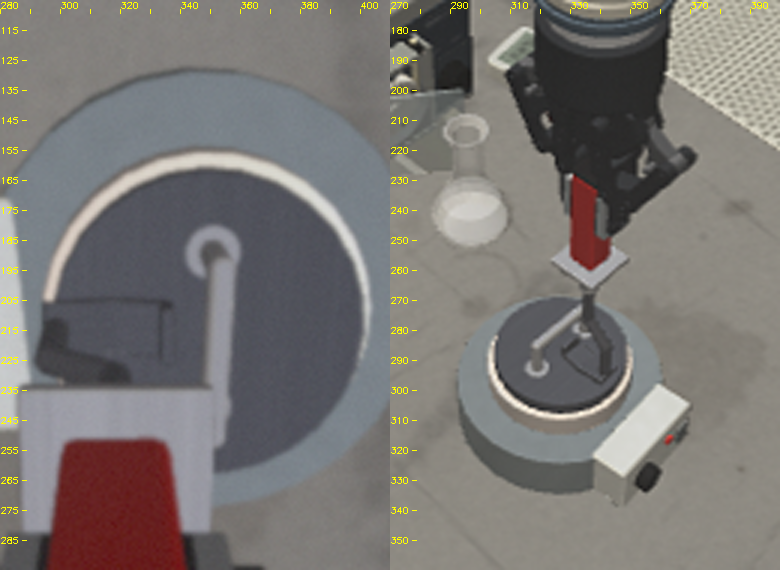

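```bash
python3 - <<'E'
from h import *
import pickle
np.set_printoptions(precision=4,suppress=True)
W=pickle.load(open('w3.pkl','rb'))['wrist'];S=pickle.load(open('w3.pkl','rb'))['scene']
a,b=atz(W,280+224/3,105+256/3,.108),atz(W,280+219/3,105+446/3,.108)
print('bar',a,b,(a+b)/2,np.linalg.norm(a-b),np.degrees(np.arctan2(-(a-b)[0],(a-b)[1])))
for z in (.102,.108,.114,.12):print(z,'lip',atz(W,280+170/3,105+305/3,z),atz(W,280+164/3,105+360/3,z))
print('cam',-np.array(W['R']).T@W['t'])
print(atz(S,270+(612-390)/3,170+380/3,.09))
E
```

```text
bar [0.5542 0.0748 0.108 ] [0.5567 0.0196 0.108 ] [0.5555 0.0472 0.108 ] 0.05524160426540267 2.582143139018091
0.102 lip [0.5407 0.0591 0.102 ] [0.5399 0.043  0.102 ]
0.108 lip [0.5404 0.0606 0.108 ] [0.5396 0.0448 0.108 ]
0.114 lip [0.54   0.0621 0.114 ] [0.5392 0.0466 0.114 ]
0.12 lip [0.5396 0.0635 0.12  ] [0.5388 0.0484 0.12  ]
cam [0.5232 0.1278 0.3854]
[0.502  0.0459 0.09  ]
```

Emit:
{"method": "jog_arm", "body": {"rows": [[-0.003,0,0,0,0,0,1],[-0.005,0,0.001,0,0,-0.3,1],[-0.005,0,0.002,0,0,-0.3,1],[-0.005,0,0.002,0,0,-0.3,1],[-0.005,0,0.002,0,0,-0.3,1]]}}

```text
time_s: 5.87
ee_pos: [0.5266, 0.0421, 0.4156]
orientation: [180.0, -0.0, 92.4]
wrist_force: [0.4, -0.9, -1.8]
gripper_width: 0.0191
finger_force: 79.3
```

Emit:
{"method": "jog_arm", "body": {"rows": [[0,0,0.001,0,0,0,1],[0,0,0.001,0,0,0,1],[0,0,0.001,0,0,0,1]]}}

```text
time_s: 6.12
ee_pos: [0.5267, 0.0423, 0.4145]
orientation: [-180.0, -0.0, 92.4]
wrist_force: [-0.0, -0.3, -1.6]
gripper_width: 0.019
finger_force: 79.3
```

Emit:
{"method": "jog_arm", "body": {"rows": [[0,0,0.001,0,0,0,1],[0,0,0.001,0,0,0,1],[0,0,0.001,0,0,0,1]]}}

```text
time_s: 6.37
ee_pos: [0.5267, 0.0423, 0.4134]
orientation: [-180.0, -0.0, 92.4]
wrist_force: [-0.2, -0.8, -2.5]
gripper_width: 0.0192
finger_force: 79.3
```

Clean tracking. Continue feeling down in 1 mm steps.

Emit:
{"method": "jog_arm", "body": {"rows": [[0,0,0.001,0,0,0,1],[0,0,0.001,0,0,0,1],[0,0,0.001,0,0,0,1]]}}

```text
time_s: 6.62
ee_pos: [0.5267, 0.0423, 0.4125]
orientation: [-180.0, -0.0, 92.4]
wrist_force: [0.6, 0.6, -2.4]
gripper_width: 0.0194
finger_force: 79.3
```

Emit:
{"method": "jog_arm", "body": {"rows": [[0,0,0.001,0,0,0,1],[0,0,0.001,0,0,0,1],[0,0,0.001,0,0,0,1]]}}

```text
time_s: 6.87
ee_pos: [0.5267, 0.0423, 0.4115]
orientation: [-180.0, -0.0, 92.4]
wrist_force: [0.9, 0.3, -2.3]
gripper_width: 0.0188
finger_force: 79.3
```

Emit:
{"method": "jog_arm", "body": {"rows": [[0,0,0.001,0,0,0,1],[0,0,0.001,0,0,0,1],[0,0,0.001,0,0,0,1]]}}

```text
time_s: 7.12
ee_pos: [0.5267, 0.0423, 0.4105]
orientation: [-180.0, 0.0, 92.4]
wrist_force: [0.2, 0.9, -2.3]
gripper_width: 0.019
finger_force: 79.3
```

Emit:
{"method": "jog_arm", "body": {"rows": [[0,0,0.001,0,0,0,1],[0,0,0.001,0,0,0,1],[0,0,0.001,0,0,0,1]]}}

```text
time_s: 7.37
ee_pos: [0.5267, 0.0423, 0.4094]
orientation: [-180.0, -0.0, 92.4]
wrist_force: [-0.7, 0.4, -1.9]
gripper_width: 0.019
finger_force: 79.3
```

Emit:
{"method": "jog_arm", "body": {"rows": [[0,0,0.001,0,0,0,1],[0,0,0.001,0,0,0,1],[0,0,0.001,0,0,0,1]]}}

```text
time_s: 7.62
ee_pos: [0.5267, 0.0423, 0.4085]
orientation: [-180.0, -0.0, 92.4]
wrist_force: [0.1, -0.1, -2.0]
gripper_width: 0.0194
finger_force: 79.3
```

Emit:
{"method": "jog_arm", "body": {"rows": [[0,0,0.001,0,0,0,1],[0,0,0.001,0,0,0,1],[0,0,0.001,0,0,0,1]]}}

```text
time_s: 7.87
ee_pos: [0.5267, 0.0423, 0.4075]
orientation: [-180.0, -0.0, 92.4]
wrist_force: [0.2, -0.0, -2.7]
gripper_width: 0.0189
finger_force: 79.3
```

Emit:
{"method": "jog_arm", "body": {"rows": [[0,0,0.001,0,0,0,1],[0,0,0.001,0,0,0,1],[0,0,0.001,0,0,0,1]]}}

```text
time_s: 8.12
ee_pos: [0.5267, 0.0423, 0.4065]
orientation: [180.0, -0.0, 92.4]
wrist_force: [-0.4, -0.3, -2.0]
gripper_width: 0.0192
finger_force: 79.5
```

Emit:
{"method": "jog_arm", "body": {"rows": [[0,0,0.001,0,0,0,1],[0,0,0.001,0,0,0,1],[0,0,0.001,0,0,0,1]]}}

```text
time_s: 8.37
ee_pos: [0.5268, 0.0423, 0.4062]
orientation: [180.0, -0.0, 92.4]
wrist_force: [-1.3, 0.3, 5.1]
gripper_width: 0.0192
finger_force: 80.3
```

Emit:
{"method": "jog_arm", "body": {"rows": [[0,0,-0.002,0,0,0,1],[0,0,-0.0036,0,0,0,1],[0,0,-0.0036,0,0,0,1],[0,0.006,-0.0036,0,0,0,1],[0,0.012,-0.0036,0,0,0,1],[0,0.016,-0.0036,0,0,0,1],[0,0.016,-0.0036,0,0,0,1]]}}

```text
time_s: 8.95
ee_pos: [0.5438, 0.043, 0.409]
orientation: [180.0, -0.0, 92.4]
wrist_force: [0.5, 0.3, -2.0]
gripper_width: 0.019
finger_force: 79.4
```

```bash
python3 look.py 4; python3 -c "
from h import *
tgt([.557,.0423,.409],92.4)
crops('pics/c4.png',[('pics/wrist4.png',335,200),('pics/scene4.png',330,265)],130,190,3)"
```

```text
t 9.05 pos [0.5429 0.0429 0.4088] [-179.97   -0.     92.38] F [-0.4 -0.1 -2.6] w 0.019 79.41653251647949
row [-0.0012, 0.0141, -0.0002] [-0.03, -0.0, -0.02]
```

View pics/c4.png

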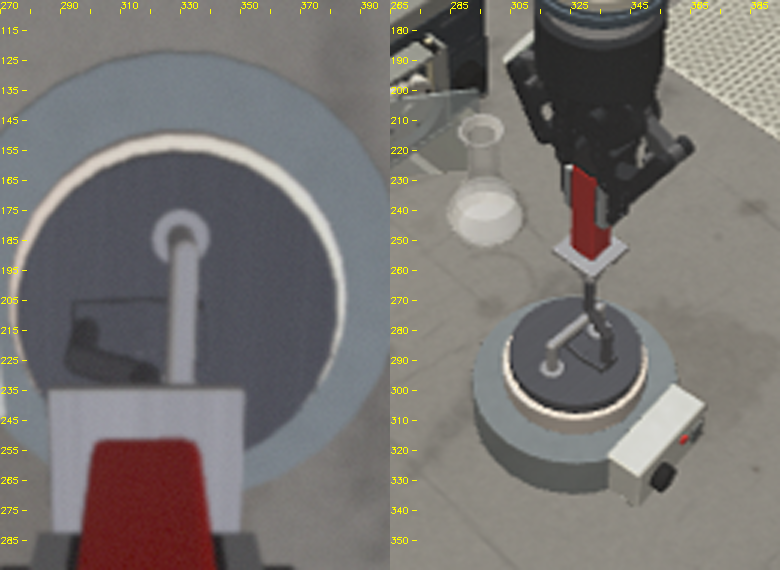

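Emit:
{"method": "jog_arm", "body": {"rows": [[-0.0005,0.006,0,0,0,0,1],[-0.0005,0.013,0,0,0,0,1],[-0.0005,0.013,0,0,0,0,1],[-0.0005,0.013,0,0,0,0,1]]}}

```text
time_s: 9.38
ee_pos: [0.5561, 0.043, 0.4091]
orientation: [180.0, -0.0, 92.4]
wrist_force: [-0.5, 0.4, -1.7]
gripper_width: 0.0189
finger_force: 79.3
```

Emit:
{"method": "jog_arm", "body": {"rows": [[0,0,-0.003,0,0,0,1],[0,0,-0.006,0,0,0,1],[0,0,-0.009,0,0,0,1],[0,0,-0.009,0,0,0,1]]}}

```text
time_s: 9.72
ee_pos: [0.5558, 0.043, 0.4191]
orientation: [179.9, -0.0, 92.4]
wrist_force: [-0.0, 0.2, -1.6]
gripper_width: 0.0189
finger_force: 79.4
```

Emit:
{"method": "jog_arm", "body": {"rows": [[0,0,-0.001,0,0,0,1],[0,0,-0.002,0,0,0,1],[0,0,-0.003,0,0,0,1],[0,0,-0.004,0,0,0,1],[0,0,-0.005,0,0,0,1],[0,0,-0.005,0,0,0,1]]}}

```text
time_s: 10.22
ee_pos: [0.5556, 0.043, 0.423]
orientation: [-180.0, 0.0, 92.4]
wrist_force: [-0.2, 0.2, -4.2]
gripper_width: 0.0192
finger_force: 79.1
```

Emit:
{"method": "jog_arm", "body": {"rows": [[0,0,-0.001,0,0,0,1],[0,0,-0.002,0,0,0,1],[0,0,-0.002,0,0,0,1]]}}

```text
time_s: 10.47
ee_pos: [0.5556, 0.043, 0.425]
orientation: [-180.0, -0.0, 92.4]
wrist_force: [-0.9, -0.5, -5.1]
gripper_width: 0.0191
finger_force: 79.0
```

Emit:
{"method": "jog_arm", "body": {"rows": [[0,0,-0.002,0,0,0,1],[0,0,-0.004,0,0,0,1],[0,0,-0.006,0,0,0,1],[0,0,-0.008,0,0,0,1],[0,0,-0.008,0,0,0,1]]}}

```text
time_s: 10.88
ee_pos: [0.5558, 0.043, 0.4337]
orientation: [179.9, -0.0, 92.4]
wrist_force: [0.2, 0.1, -5.6]
gripper_width: 0.0191
finger_force: 79.0
```

```bash
python3 look.py 5; python3 -c "
from h import *
tgt([.557,.0423,.409],92.4)
crops('pics/c5.png',[('pics/wrist5.png',335,200),('pics/scene5.png',330,265)],130,190,3)"
```

```text
t 10.98 pos [0.5557 0.043  0.4333] [179.98   0.    92.38] F [ 0.2 -0.3 -5.5] w 0.0192 78.95640134811401
row [-0.0007, 0.0013, 0.0243] [0.02, 0.0, -0.02]
```

View pics/c5.png

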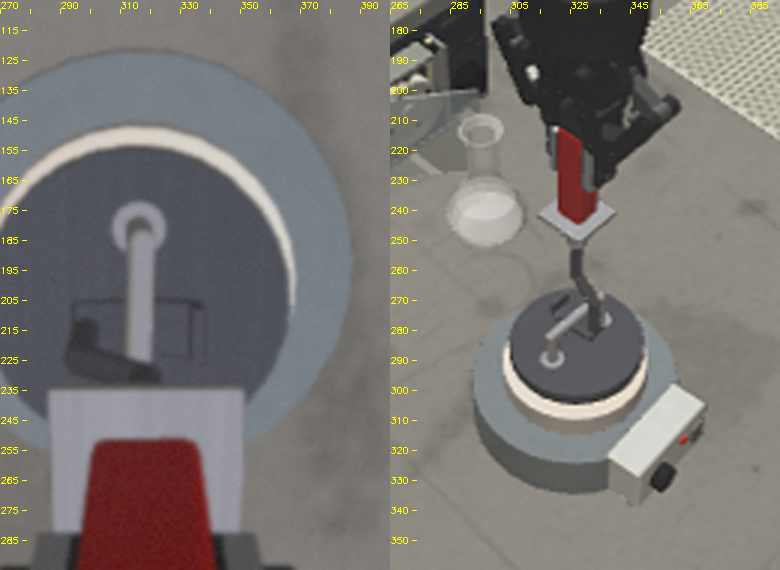

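```bash
python3 - <<'E'
from h import *
import pickle
np.set_printoptions(precision=4,suppress=True)
W=pickle.load(open('w5.pkl','rb'))['wrist'];S=pickle.load(open('w5.pkl','rb'))['scene']
z=.119
print('bar end',atz(W,270+143/3,105+217/3,z))
print('lip',atz(W,270+203/3,105+302/3,z),atz(W,270+198/3,105+360/3,z))
print('disc left/right at widest',atz(W,270+292/3,105+285/3,.093),'top',atz(W,270+140/3,105+146/3,.093))
print('scene bar',atz(S,265+(552-390)/3,170+335/3,z),atz(S,265+(600-390)/3,170+300/3,z))
E
```

```text
bar end [0.5547 0.0782 0.119 ]
lip [0.5726 0.055  0.119 ] [0.5721 0.038  0.119 ]
disc left/right at widest [0.6012 0.0553 0.093 ] top [0.5531 0.0948 0.093 ]
scene bar [0.5505 0.071  0.119 ] [0.5487 0.0257 0.119 ]
```

Emit:
{"method": "jog_arm", "body": {"rows": [[0,0,-0.004,0,0,0,1],[0,0,-0.011,0,0,0,1],[0,0,-0.02,0,0,0,1],[0,0,-0.03,0,0,0,1],[0,0,-0.04,0,0,0,1],[0,0,-0.048,0,0,0,1],[0,0,-0.053,0,0,0,1],[0,0,-0.055,0,0,0,1]]}}

```text
time_s: 11.65
ee_pos: [0.5558, 0.043, 0.4896]
orientation: [179.9, -0.0, 92.4]
wrist_force: [1.0, -0.1, -5.1]
gripper_width: 0.019
finger_force: 79.0
```

Emit:
{"method": "jog_arm", "body": {"rows": [[-0.004,-0.001,0,0,0,0,1],[-0.012,-0.002,0,0,0,0,1],[-0.024,-0.004,0,0,0,0,1],[-0.038,-0.007,0,0,0,0,1],[-0.053,-0.01,0,0,0,0,1],[-0.068,-0.012,0,0,0,0,1],[-0.083,-0.015,0,0,0,0,1],[-0.098,-0.018,0,0,0,0,1]]}}

```text
time_s: 12.32
ee_pos: [0.5412, -0.0575, 0.4875]
orientation: [-179.9, 0.0, 92.4]
wrist_force: [0.3, -0.8, -4.8]
gripper_width: 0.019
finger_force: 78.9
```

Emit:
{"method": "jog_arm", "body": {"rows": [[-0.015,-0.003,0,0,0,0,1],[-0.03,-0.005,0,0,0,0,1],[-0.045,-0.008,0,0,0,0,1],[-0.06,-0.011,0,0,0,0,1],[-0.075,-0.014,0,0,0,0,1],[-0.09,-0.016,0,0,0,0,1],[-0.105,-0.019,0,0,0,0,1],[-0.12,-0.022,0,0,0,0,1]]}}

```text
time_s: 12.98
ee_pos: [0.524, -0.1783, 0.4875]
orientation: [-179.9, -0.0, 92.3]
wrist_force: [0.7, -0.2, -5.3]
gripper_width: 0.0191
finger_force: 78.9
```

```bash
python3 -c "
from h import *
tgt([.504,-.334,.489],92.4)"
```

```text
t 12.98 pos [ 0.524  -0.1783  0.4875] [-1.7992e+02 -1.0000e-02  9.2350e+01] F [ 0.7 -0.2 -5.3] w 0.0191 78.91919016838074
row [-0.1548, -0.0263, -0.0015] [-0.08, -0.01, -0.05]
```

Emit:
{"method": "jog_arm", "body": {"rows": [[-0.015,-0.003,0,0,0,0,1],[-0.03,-0.005,0,0,0,0,1],[-0.045,-0.008,0,0,0,0,1],[-0.06,-0.01,0,0,0,0,1],[-0.075,-0.013,0,0,0,0,1],[-0.09,-0.015,0,0,0,0,1],[-0.104,-0.018,0,0,0,0,1],[-0.118,-0.02,0,0,0,0,1]]}}

```text
time_s: 13.65
ee_pos: [0.5091, -0.2968, 0.4877]
orientation: [-180.0, -0.0, 92.4]
wrist_force: [1.2, 1.1, -4.6]
gripper_width: 0.0194
finger_force: 78.9
```

Emit:
{"method": "jog_arm", "body": {"rows": [[-0.012,-0.002,0,0,0,0,1],[-0.022,-0.004,0,0,0,0,1],[-0.03,-0.005,0,0,0,0,1],[-0.035,-0.006,0,0,0,0,1],[-0.037,-0.006,0,0,0,0,1],[-0.037,-0.006,0,0,0,0,1],[-0.037,-0.006,0,0,0,0,1],[-0.037,-0.006,0,0,0,0,1]]}}

```text
time_s: 14.32
ee_pos: [0.5054, -0.3319, 0.4881]
orientation: [-180.0, -0.0, 92.4]
wrist_force: [-0.1, -0.7, -5.1]
gripper_width: 0.0188
finger_force: 78.9
```

```bash
python3 look.py 6; python3 -c "
from h import *
tgt([.504,-.334,.489],92.4)
crops('pics/c6.png',[('pics/wrist6.png',315,190),('pics/scene6.png',450,190)],130,190,3)"
```

```text
t 14.42 pos [ 0.5054 -0.3319  0.4882] [ 1.800e+02 -1.000e-02  9.242e+01] F [ 0.4  0.2 -4.7] w 0.0187 78.91407251358032
row [-0.002, -0.0015, -0.0008] [0.0, -0.01, 0.02]
```

View pics/c6.png

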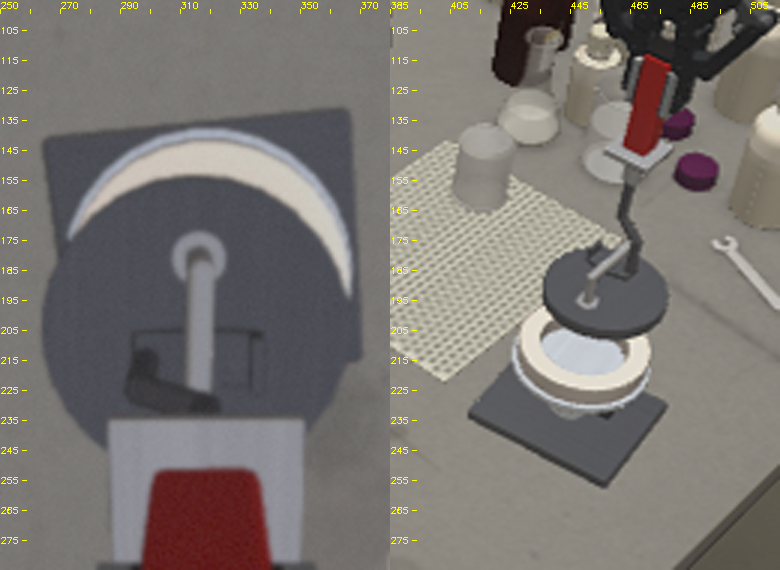

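```bash
python3 - <<'E'
from h import *
import pickle
from scipy.optimize import least_squares
np.set_printoptions(precision=4,suppress=True)
W=pickle.load(open('w6.pkl','rb'))['wrist']
im=cv2.imread('pics/wrist6.png')[95:215,250:380].astype(int)
m=(im[:,:,2]>165)&(im[:,:,2]-im[:,:,0]>8)   # beige
m=cv2.morphologyEx(m.astype(np.uint8),cv2.MORPH_OPEN,np.ones((2,2)))
n,l,st,_=cv2.connectedComponentsWithStats(m);k=1+np.argmax(st[1:,4]);m=l==k;print(st[k])
up,lo=[],[]
for c in range(m.shape[1]):
    r=np.where(m[:,c])[0]
    if len(r)>3: up.append((250+c,95+r[0]-.5)); lo.append((250+c,95+r[-1]+.5))
def fit(pts,z,rad):
    X=np.array([atz(W,*p,z)[:2] for p in pts])
    for _ in range(3):
        f=least_squares(lambda q:np.hypot(*(X-q[:2]).T)-rad,X.mean(0)-[0,.04],loss='soft_l1',f_scale=.0005)
    return f.x,np.sqrt((f.fun**2).mean()),len(pts)
for z in (.066,.072,.079,.085,.091):print('ring',z,*fit(up[3:-3],z,.052))
for z in (.1357,.1477):print('lid',z,*fit(lo[12:-12],z,.048))
E
```

```text
[ 30  48  85  41 833]
ring 0.066 [ 0.5067 -0.3273] 0.00040927736294948014 77
ring 0.072 [ 0.5066 -0.3271] 0.00045786022224224976 77
ring 0.079 [ 0.5065 -0.3267] 0.0005411630992295305 77
ring 0.085 [ 0.5065 -0.3265] 0.0006269531696336464 77
ring 0.091 [ 0.5065 -0.3262] 0.0007188335295631324 77
lid 0.1357 [ 0.5036 -0.3288] 0.0002257997084029021 59
lid 0.1477 [ 0.5033 -0.3279] 0.00024053860542880151 59
```

Emit:
{"method": "jog_arm", "body": {"rows": [[0.0015,0.0025,0.003,0,0,0,1],[0.0015,0.0025,0.009,0,0,0,1],[0.0015,0.0025,0.016,0,0,0,1],[0.0015,0.0025,0.022,0,0,0,1],[0.0015,0.0025,0.026,0,0,0,1],[0.0015,0.0025,0.027,0,0,0,1],[0.0015,0.0025,0.027,0,0,0,1]]}}

```text
time_s: 15.0
ee_pos: [0.5076, -0.3308, 0.4604]
orientation: [-179.9, -0.0, 92.4]
wrist_force: [-1.3, -0.7, -4.7]
gripper_width: 0.0195
finger_force: 78.9
```

```bash
cat > fit.py <<'E'
from h import *
from scipy.optimize import least_squares
np.set_printoptions(precision=4,suppress=True)
s=env.get_state();zl=.070+s['ee_pos'][2]-.4225;print(s['ee_pos'],'lid z',zl,s['wrist_force'])
W=env.camera_params('wrist');I=env.capture('wrist')[:,:,::-1];cv2.imwrite('pics/wrist7.png',I)
im=I[95:215,240:390].astype(int)
m=(im[:,:,2]>165)&(im[:,:,2]-im[:,:,0]>8)
m=cv2.morphologyEx(m.astype(np.uint8),cv2.MORPH_OPEN,np.ones((2,2)))
n,l,st,_=cv2.connectedComponentsWithStats(m);k=1+np.argmax(st[1:,4]);m=l==k;print(st[k])
up,lo=[],[]
for c in range(m.shape[1]):
    r=np.where(m[:,c])[0]
    if len(r)>3: up.append((240+c,95+r[0]-.5)); lo.append((240+c,95+r[-1]+.5))
def fit(pts,z,rad):
    X=np.array([atz(W,*p,z)[:2] for p in pts])
    f=least_squares(lambda q:np.hypot(*(X-q[:2]).T)-rad,X.mean(0)-[0,.04],loss='soft_l1',f_scale=.0005)
    return f.x,np.sqrt((f.fun**2).mean()),len(pts)
for z in (.070,.079,.085):print('ring',z,*fit(up[3:-3],z,.052))
print('lid',*fit(lo[12:-12],zl,.048),*fit(lo[12:-12],zl+.012,.048))
E
python3 fit.py
```

```text
[ 0.5076 -0.3308  0.4604] lid z 0.10789624657825592 [-1.2588 -0.7084 -4.6947]
[ 33  51  94  42 689]
ring 0.07 [ 0.5067 -0.3272] 0.00035591935912349863 86
ring 0.079 [ 0.5068 -0.3267] 0.0004674077101490531 86
ring 0.085 [ 0.5068 -0.3264] 0.0005681964736763757 86
lid [ 0.5052 -0.3276] 0.00023995855647227857 68 [ 0.505  -0.3267] 0.00025114196075800335 68
```

Emit:
{"method": "jog_arm", "body": {"rows": [[0.0005,0.0015,0.002,0,0,0,1],[0.0005,0.0015,0.005,0,0,0,1],[0.0005,0.0015,0.008,0,0,0,1],[0.0005,0.0015,0.011,0,0,0,1],[0.0005,0.0015,0.014,0,0,0,1],[0.0005,0.0015,0.017,0,0,0,1],[0.0005,0.0015,0.019,0,0,0,1],[0.0005,0.0015,0.02,0,0,0,1]]}}

```text
time_s: 15.72
ee_pos: [0.5091, -0.3302, 0.4406]
orientation: [-180.0, -0.0, 92.4]
wrist_force: [0.6, 0.4, -5.4]
gripper_width: 0.0188
finger_force: 79.0
```

Emit:
{"method": "jog_arm", "body": {"rows": [[0,0,0.001,0,0,0,1],[0,0,0.002,0,0,0,1],[0,0,0.002,0,0,0,1]]}}

```text
time_s: 15.97
ee_pos: [0.5092, -0.3303, 0.439]
orientation: [-180.0, -0.0, 92.4]
wrist_force: [-0.3, -0.7, -5.5]
gripper_width: 0.0193
finger_force: 79.0
```

Emit:
{"method": "jog_arm", "body": {"rows": [[0,0,0.001,0,0,0,1],[0,0,0.002,0,0,0,1],[0,0,0.002,0,0,0,1]]}}

```text
time_s: 16.22
ee_pos: [0.5093, -0.3304, 0.4375]
orientation: [180.0, 0.0, 92.4]
wrist_force: [-1.0, -0.1, -1.3]
gripper_width: 0.0189
finger_force: 79.2
```

Emit:
{"method": "jog_arm", "body": {"rows": [[0,0,0.001,0,0,0,1],[0,0,0.002,0,0,0,1],[0,0,0.002,0,0,0,1]]}}

```text
time_s: 16.47
ee_pos: [0.5092, -0.3303, 0.4352]
orientation: [180.0, 0.0, 92.4]
wrist_force: [0.1, -0.3, -1.3]
gripper_width: 0.0189
finger_force: 79.2
```

Emit:
{"method": "jog_arm", "body": {"rows": [[0,0,0.001,0,0,0,1],[0,0,0.003,0,0,0,1],[0,0,0.004,0,0,0,1],[0,0,0.005,0,0,0,1],[0,0,0.005,0,0,0,1]]}}

```text
time_s: 16.88
ee_pos: [0.5091, -0.3302, 0.4298]
orientation: [-180.0, -0.0, 92.4]
wrist_force: [-0.2, -0.1, -2.2]
gripper_width: 0.0189
finger_force: 79.2
```

```bash
python3 look.py 8; python3 fit.py; python3 -c "
from h import *
crops('pics/c8.png',[('pics/wrist8.png',315,185),('pics/scene8.png',450,205)],98,140,4)"
```

```text
[ 0.5092 -0.3303  0.43  ] lid z 0.07752307447564177 [ 0.5718  0.1672 -1.7902]
[ 21  54  99  66 707]
ring 0.07 [ 0.5066 -0.3272] 0.00036737995636287624 91
ring 0.079 [ 0.507  -0.3267] 0.0003506485861091169 91
ring 0.085 [ 0.5073 -0.3263] 0.0004043276868044452 91
lid [ 0.508  -0.3279] 0.00025972316157832923 73 [ 0.5084 -0.3269] 0.00022195389196535175 73
```

View pics/c8.png

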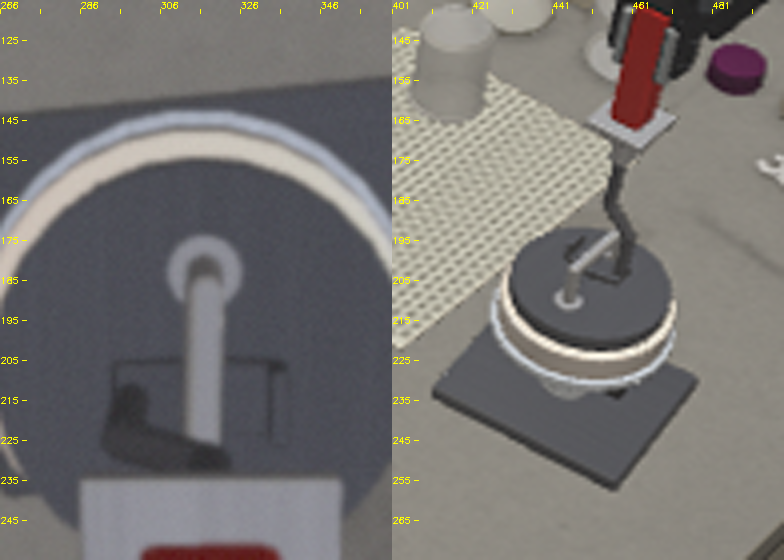

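Emit:
{"method": "jog_arm", "body": {"rows": [[0,0,0.002,0,0,0,1],[0,0,0.004,0,0,0,1],[0,0,0.0053,0,0,0,1],[0,0,0.0053,0,0,0,1],[0,0,0.0053,0,0,0,1]]}}

```text
time_s: 17.45
ee_pos: [0.5091, -0.3303, 0.4246]
orientation: [-180.0, -0.0, 92.4]
wrist_force: [0.1, -0.0, -2.1]
gripper_width: 0.0192
finger_force: 79.2
```

Emit:
{"method": "jog_arm", "body": {"rows": [[0,-0.003,0,0,0,0,1],[0,-0.006,0,0,0,0,1],[0,-0.009,0,0,0,0,1],[0,-0.012,0,0,0,0,1],[0,-0.012,0,0,0,0,1]]}}

```text
time_s: 17.87
ee_pos: [0.4965, -0.3308, 0.4249]
orientation: [-180.0, -0.0, 92.4]
wrist_force: [-0.5, 0.2, -2.3]
gripper_width: 0.0191
finger_force: 79.4
```

Emit:
{"method": "jog_arm", "body": {"rows": [[0,-0.004,0,0,0,0,1],[0,-0.009,0,0,0,0,1],[0,-0.015,0,0,0,0,1],[0,-0.025,0,0,0,0,1],[0,-0.038,0,0,0,0,1],[0,-0.05,0,0,0,0,1],[0,-0.05,-0.01,0,0,0,1],[0,-0.05,-0.03,0,0,0,1]]}}

```text
time_s: 18.53
ee_pos: [0.4456, -0.3326, 0.4536]
orientation: [-179.8, -0.2, 92.3]
wrist_force: [-0.1, 1.0, -1.4]
gripper_width: 0.0189
finger_force: 79.3
```

```bash
python3 -c "
from h import *
tgt([.474,.2896,.463],101.5)"
```

```text
t 18.53 pos [ 0.4456 -0.3326  0.4536] [-179.8    -0.18   92.31] F [-0.1  1.  -1.4] w 0.0189 79.34654116630554
row [0.6205, 0.0534, -0.0077] [-0.19, -0.2, -9.19]
```

Emit:
{"method": "jog_arm", "body": {"rows": [[0.62,0.054,-0.009,0,0,-9.2,1],[0.62,0.054,-0.009,0,0,-9.2,1],[0.62,0.054,-0.009,0,0,-9.2,1],[0.62,0.054,-0.009,0,0,-9.2,1],[0.62,0.054,-0.009,0,0,-9.2,1],[0.62,0.054,-0.009,0,0,-9.2,1],[0.62,0.054,-0.009,0,0,-9.2,1],[0.62,0.054,-0.009,0,0,-9.2,1]]}}

```text
time_s: 19.2
ee_pos: [0.4619, 0.0019, 0.4609]
orientation: [179.9, 0.0, 101.5]
wrist_force: [1.2, 0.1, -2.3]
gripper_width: 0.0188
finger_force: 79.4
```

```bash
python3 -c "
from h import *
tgt([.4743,.2895,.463],101.5)"
```

```text
t 19.2 pos [0.4619 0.0019 0.4609] [1.7989e+02 2.0000e-02 1.0155e+02] F [ 1.2  0.1 -2.3] w 0.0188 79.364093542099
row [0.2793, 0.0698, -0.0021] [0.11, 0.02, 0.05]
```

Emit:
{"method": "jog_arm", "body": {"rows": [[0.279,0.07,-0.002,0,0,0,1],[0.279,0.07,-0.002,0,0,0,1],[0.279,0.07,-0.002,0,0,0,1],[0.279,0.07,-0.002,0,0,0,1],[0.279,0.07,-0.002,0,0,0,1],[0.279,0.07,-0.002,0,0,0,1],[0.279,0.07,-0.002,0,0,0,1],[0.279,0.07,-0.002,0,0,0,1]]}}

```text
time_s: 19.87
ee_pos: [0.475, 0.2929, 0.4629]
orientation: [179.8, -0.2, 101.8]
wrist_force: [-0.2, 0.1, -0.7]
gripper_width: 0.0191
finger_force: 79.4
```

Emit:
{"method": "jog_arm", "body": {"rows": [[0,0,0,0,0,0,1],[0,0,0,0,0,0,1],[0,0,0,0,0,0,1]]}}

```text
time_s: 20.12
ee_pos: [0.4748, 0.2864, 0.4619]
orientation: [-180.0, 0.0, 101.5]
wrist_force: [-0.1, 0.1, -1.8]
gripper_width: 0.0189
finger_force: 79.4
```

```bash
python3 -c "
from h import *
tgt([.4743,.2895,.383],101.5)"
```

```text
t 20.12 pos [0.4748 0.2864 0.4619] [-1.7999e+02  1.0000e-02  1.0152e+02] F [-0.1  0.1 -1.8] w 0.0189 79.43089842796326
row [0.0032, 0.0001, 0.0789] [-0.01, 0.01, 0.02]
```

Emit:
{"method": "jog_arm", "body": {"rows": [[0.0032,0,0.02,0,0,0,1],[0.0032,0,0.05,0,0,0,1],[0.0032,0,0.075,0,0,0,1],[0.0032,0,0.079,0,0,0,1],[0.0032,0,0.079,0,0,0,1],[0.0032,0,0.079,0,0,0,1]]}}

```text
time_s: 20.62
ee_pos: [0.4749, 0.2901, 0.3838]
orientation: [179.9, -0.0, 101.5]
wrist_force: [0.3, 0.4, -1.3]
gripper_width: 0.0187
finger_force: 79.3
```

```bash
python3 -c "
from h import *
tgt([.5625,.3074,.383],101.5)"
```

```text
t 20.62 pos [0.4749 0.2901 0.3838] [ 1.7994e+02 -2.0000e-02  1.0151e+02] F [ 0.3  0.4 -1.3] w 0.0187 79.25391554832458
row [-0.0005, 0.0893, 0.0009] [0.06, -0.02, 0.01]
```

Emit:
{"method": "jog_arm", "body": {"rows": [[-0.0005,0.015,0,0,0,0,1],[-0.0005,0.035,0,0,0,0,1],[-0.0005,0.055,0,0,0,0,1],[-0.0005,0.075,0,0,0,0,1],[-0.0005,0.087,0,0,0,0,1],[-0.0005,0.0893,0,0,0,0,1],[-0.0005,0.0893,0,0,0,0,1],[-0.0005,0.0893,0,0,0,0,1]]}}

```text
time_s: 21.28
ee_pos: [0.5615, 0.3078, 0.3836]
orientation: [180.0, -0.0, 101.6]
wrist_force: [-0.6, -1.0, -2.4]
gripper_width: 0.0188
finger_force: 79.4
```

```bash
python3 -c "
from h import *
tgt([.5625,.3074,.363],101.5)"
```

```text
t 21.28 pos [0.5615 0.3078 0.3836] [ 1.7997e+02 -1.0000e-02  1.0157e+02] F [-0.6 -1.  -2.4] w 0.0188 79.3640685081482
row [-0.0006, 0.0009, 0.0206] [0.03, -0.01, 0.07]
```

Emit:
{"method": "jog_arm", "body": {"rows": [[-0.0006,0.001,0.003,0,0,0,1],[-0.0006,0.001,0.007,0,0,0,1],[-0.0006,0.001,0.011,0,0,0,1],[-0.0006,0.001,0.015,0,0,0,1],[-0.0006,0.001,0.018,0,0,0,1],[-0.0006,0.001,0.0195,0,0,0,1],[-0.0006,0.001,0.0195,0,0,0,1]]}}

```text
time_s: 21.87
ee_pos: [0.5628, 0.3077, 0.3631]
orientation: [-180.0, 0.0, 101.6]
wrist_force: [-0.6, 0.1, -2.1]
gripper_width: 0.019
finger_force: 79.5
```

Emit:
{"method": "jog_arm", "body": {"rows": [[0,0,0.0005,0,0,0,1],[0,0,0.001,0,0,0,1],[0,0,0.001,0,0,0,1]]}}

```text
time_s: 22.12
ee_pos: [0.5628, 0.3077, 0.363]
orientation: [-180.0, -0.0, 101.6]
wrist_force: [-4.3, -1.7, 5.7]
gripper_width: 0.019
finger_force: 80.6
```

Emit:
{"method": "jog_arm", "body": {"rows": [[0,0,0,0,0,0,0.7],[0,0,0,0,0,0,0.6],[0,0,0,0,0,0,0.4],[0,0,0,0,0,0,0.2],[0,0,0,0,0,0,0.1],[0,0,0,0,0,0,0],[0,0,0,0,0,0,0],[0,0,0,0,0,0,0]]}}

```text
time_s: 22.78
ee_pos: [0.5629, 0.3077, 0.3621]
orientation: [-180.0, 0.0, 101.6]
wrist_force: [0.7, -0.2, 0.4]
gripper_width: 0.0854
finger_force: 0.0
```

Emit:
{"method": "jog_arm", "body": {"rows": [[0,0,-0.01,0,0,0,0],[0,0,-0.03,0,0,0,0],[0,0,-0.06,0,0,0,0],[0,0,-0.09,0,0,0,0],[0,0,-0.12,0,0,0,0],[0,0,-0.14,0,0,0,0],[0,0,-0.14,0,0,0,0],[0,0,-0.14,0,0,0,0]]}}

```text
time_s: 23.45
ee_pos: [0.5629, 0.3077, 0.5044]
orientation: [179.8, -0.1, 101.6]
wrist_force: [-0.1, -0.3, -1.4]
gripper_width: 0.0854
finger_force: 0.0
```

```bash
python3 - <<'E'
from h import *
np.set_printoptions(precision=4,suppress=True)
tgt([.5625,.3074,.5],101.5)
W=env.camera_params('wrist');I=env.capture('wrist')[:,:,::-1];cv2.imwrite('pics/w9.png',I)
a=I.astype(int);m=((a[:,:,2]-a[:,:,1])>60).astype(np.uint8)
n,l,st,c=cv2.connectedComponentsWithStats(m);k=1+np.argmax(st[1:,4]);print('red',st[k],c[k])
v,u=np.where(l==k);
print('expected handle axis px',[np.round(proj(W,[.5628,.3100,z]),1).tolist() for z in (.155,.225,.239)])
for r in range(st[k][1],st[k][1]+st[k][3],6): print(r,u[v==r].min(),u[v==r].max(),end=' | ')
# stand from top/scene: before/after hook-free lid
T=env.capture('top')[:,:,::-1];cv2.imwrite('pics/top9.png',T);cv2.imwrite('pics/scene9.png',env.capture('scene')[:,:,::-1])
tp=env.camera_params('top')
g=T[250:330,400:490].astype(int);mm=(g.sum(2)<300).astype(np.uint8);n,l,st,c=cv2.connectedComponentsWithStats(mm)
for i in range(1,n):
  if st[i,4]>150:print(st[i],c[i]+[400,250],atz(tp,*(c[i]+[400,250]),.097))
E
```

```text
t 23.45 pos [0.5629 0.3077 0.5044] [179.8   -0.06 101.58] F [-0.1 -0.3 -1.4] w 0.0854 0.0
row [-0.0002, -0.0005, 0.0044] [0.2, -0.06, 0.08]
red [254 349  43  29 900] [274.2189 363.62  ]
expected handle axis px [[316.7, 206.6], [316.6, 228.6], [316.6, 234.5]]
349 273 273 | 355 256 289 | 361 254 294 | 367 256 295 | 373 261 290 | [ 21  35  32  29 165] [430.9333 305.9455] [ 0.4549 -0.2809  0.097 ]
```

```bash
python3 - <<'E'
from h import *
np.set_printoptions(precision=4,suppress=True)
for n,roi in (('scene',(slice(300,345),slice(195,245))),('top',(slice(245,285),slice(190,230)))):
    a=cv2.imread(f'pics/{n}0.png')[roi];b=cv2.imread(f'pics/{n}9.png')[roi]
    for nm,x in(('before',a),('after',b)):
        x=x.astype(int);v,u=np.where((x[:,:,2]-x[:,:,1]>50)&(x[:,:,2]>80));print(n,nm,len(u),u.mean().round(2),v.mean().round(2))
    print('absdiff',cv2.absdiff(a,b).mean())
# seated lid: ring-arc vs disc in scene: beige band height below disc along column
S=env.camera_params('scene');T=env.camera_params('top')
for nm,z,r in(('disc top',.097,.048),('disc bottom',.085,.048),('ring top',.085,.052),('ring bottom',.067,.052),('perched ring top',.071,.052)):
    th=np.linspace(0,6.28,200);P=np.array([proj(S,[.507+r*np.cos(t),-.327+r*np.sin(t),z]) for t in th]);print(nm,'u',P[:,0].min().round(1),P[:,0].max().round(1),'v',P[:,1].min().round(1),P[:,1].max().round(1))
I=cv2.imread('pics/scene9.png');print([(v,I[v,447].tolist()) for v in range(188,240,1)])
E
```

```text
scene before 312 23.54 31.59
scene after 316 23.15 31.38
absdiff 2.706814814814815
top before 0 nan nan
top after 0 nan nan
absdiff 26.023333333333333
disc top u 429.7 470.5 v 190.3 218.6
disc bottom u 429.0 469.4 v 193.8 222.2
ring top u 427.3 471.1 v 192.7 223.4
ring bottom u 426.1 469.5 v 198.0 228.6
perched ring top u 426.4 469.9 v 196.8 227.5
[(188, [117, 124, 128]), (189, [118, 126, 131]), (190, [119, 128, 133]), (191, [115, 120, 124]), (192, [94, 90, 90]), (193, [93, 88, 88]), (194, [94, 89, 89]), (195, [94, 89, 89]), (196, [94, 89, 88]), (197, [94, 90, 89]), (198, [91, 88, 87]), (199, [92, 90, 90]), (200, [170, 162, 163]), (201, [167, 167, 167]), (202, [148, 149, 153]), (203, [103, 107, 110]), (204, [97, 100, 102]), (205, [95, 99, 100]), (206, [100, 102, 104]), (207, [88, 88, 90]), (208, [102, 100, 100]), (209, [138, 136, 136]), (210, [164, 162, 163]), (211, [159, 159, 158]), (212, [97, 96, 97]), (213, [93, 88, 88]), (214, [93, 89, 89]), (215, [94, 89, 89]), (216, [94, 90, 89]), (217, [94, 91, 90]), (218, [92, 88, 87]), (219, [67, 67, 67]), (220, [61, 61, 62]), (221, [53, 53, 53]), (222, [157, 169, 177]), (223, [215, 229, 234]), (224, [159, 173, 184]), (225, [113, 122, 131]), (226, [111, 120, 128]), (227, [112, 121, 129]), (228, [108, 118, 125]), (229, [127, 133, 138]), (230, [204, 198, 193]), (231, [132, 133, 133]), (232, [120, 122, 123]), (233, [124, 126, 127]), (234, [106, 105, 105]), (235, [92, 88, 88]), (236, [92, 88, 87]), (237, [93, 88, 88]), (238, [93, 88, 88]), (239, [92, 87, 87])]<stdin>:6: RuntimeWarning: Mean of empty slice.
  ret = ret.dtype.type(ret / rcount)
```

```bash
python3 -c "
from cell import env
print(env.sign_off())"
```

```text
the job is handed in; nothing more can be done
None
```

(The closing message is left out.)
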